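# Start up the confocal microscope from its desk consoles

## Robot

A 6-joint arm with a two-finger parallel gripper is mounted at the origin on the work surface. World frame = base frame: x ahead of the robot, y to its left, z up, the work surface at z = 0. Lengths are in mm, angles in rad, forces in N, time in s.
With the tool pointing down it reaches from about 300 to 825 mm from the base axis. Payload 5.4 kg.
Tool frame: the origin (TCP) lies at the very end of the fingers, on their centre line; the grasp point (between the pads) lies behind it (ctrl.grip_point_offset is the y of the grasp point in the tool frame, in mm); y points along the fingers, z is the direction in which the jaws open and shut, and the axes are right-handed (so a half turn about y gives the same grasp; the last joint's range is limited). The gripper opens to 92 mm and grips with 3 to 60 N. Pads are 20 mm wide; open, the fingers measure 128 mm over their backs; the gripper's body (75 mm by 189 mm) begins 69 mm behind the grasp point.
Start: joints at [-1.347, 0.158, 1.597, -0, 1.386, -0.21], TCP at [241.66, -521.734, 214.601] pointing down, gripper open.
Joint ranges: [-2.91, 2.91], [-0.94, 2.29], [0.18, 2.7], [-1.29, 4.43], [0.17, 2.64], [-3, 3]. Speed limits (rad/s): [2.57, 2.57, 3.14, 3.14, 3.14, 3.14].

## Interface

Orientations are given as a unit quaternion [w, x, y, z].
In Python, from plant import sensors, viewer, workorder, nets, ctrl gives the robot as it stands.
- The arm moves only by the tool arm_command, never from a script. Its argument "series" is a list that holds one entry, the list of rows, each a list of 4 numbers: the shift along the tool's x, y, z scaled (see below), then the turn about the tool's y scaled (see below). In form: [[[tx, ty, tz, yaw], ...]]. A call has 1 to 12 rows; each row shifts and turns the commanded pose from where the row before left it, along the tool's axes as they then stand; what a row does not reach is not made up. The controller multiplies each number of a shift by 0.02 m and each number of a turn by 5 degrees. A row lasts 1/12 s, in which the tool goes at most 41.7 mm and 7.16 degrees, less where a joint would pass 70% of its speed; a pose out of reach is approached as far as the arm can. A call with a number of a shift or a turn outside -1 to 1 is refused whole. A call with a gripper value outside its range is refused whole. "hand" is the opening, from -1 (shut) to 1 (fully open), set as the call begins (left out, the last holds). The fingers move at their own pace and stop on an object; "squeeze" is the grip in N (left out, the last holds). Time passes only in rows, so rows that do not move let the fingers close. It gives the time, the measured TCP pose, the force and the opening at its end, in the units of the state.
- sensors.observe(): the state, without advancing time (a new reading comes with each control period).
- viewer.snapshot(name): name is "side" or "top" or "wrist"; returns a dict with "color" (480x640x3 uint8, red, green, blue), "range_z" (480x640 float32, mm along the optical axis (not along the pixel's ray), 0 where there is no reading), "vertical_fov" (degrees; the focal length in pixels is half the picture's height over the tangent of half this angle, whatever the lens; pixels are square), "cx", "cy" (the principal point, pixels), "R" (3x3) and "t" (3): a world point X has camera coordinates R X + t; the wrist camera has in their place "tool_from_camera" (4x4, takes a point from camera to tool coordinates, whose origin is the TCP and whose axes are the tool frame's). Camera axes: x right, y down, z forward; pixel columns grow to the right and rows downward; lengths in mm; the calibration is good to about 2 mm. A picture is of the moment at which its call begins: read the wrist's pose just before it.
- workorder.job_done(): hands the job in, once; it reports no verdict.
Trained networks look in a picture, given as the dict that the camera call returned (one of the last four; its "shot" number tells which), for a name from the list of things; names that differ only in an ending like _2 or _b are one class to them, and where a whole thing is asked for, a point or a joint stands for the part that bears it (a point fixed in the world has none). Each returns a list of dicts, best first, with "p" (0 to 1); they miss things now and then, are a little off and sometimes report something else, mostly with a low value. They report only what shows in the picture. A call takes as long as a camera call. They do not tell look-alikes from the thing itself.
- nets.recognise(picture, name): "location" ([x, y, z] in mm, in the coordinates of the camera as it stood for that picture, good to about 4 mm: the middle of the surface that is visible of it).
- nets.pinpoint(picture, name): "location" ([x, y, z] in mm, in the coordinates of the camera as it stood for that picture, good to about 4 mm: a listed point, or the origin of a listed thing).
The state is a dict: "clock": time; "qpos": joint angles; "dq": joint speeds; "joint_efforts": joint torques, N m; "tool_pos": TCP position; "tool_rot": TCP orientation; "force": force on the tool from outside, world axes, zero at the start; "moment": the same for the moment, N m; "finger_gap": finger opening in mm.
Only numpy, scipy, OpenCV 4.12 (cv2) and the standard library are available. Lean on these libraries where they do the work, as an engineer would, in place of code of your own. Each camera call takes 0.05 s, during which the arm holds its last target.

## Task

Start up the confocal microscope with your closed fingertips: on the white power console switch on the red mains rocker (press its raised half down), then the green rocker beside it for the scan electronics, and only then push the white start button on the dark laser remote fully in, hold it in for two seconds and let it come back out. Leave the yellow rocker off, do not press the emergency stop, and do not shift, tip or lift the oil bottle, slide box or objective canister standing around. Finish with the hand clear of everything.

Things in the scene. Friction and masses are not known exactly. Their poses are not given: they have to be found in the camera images.
- power_console: White desk console, fixed, 130 mm deep (x), 200 wide (y). Origin: centre of the underside on the table; x points away from the robot's side, y left. The panel slopes up away from the robot by 0.17 rad, 40 mm high at the front, 62 at the back. On its middle line: red rocker (y = 58 mm), green (0), yellow (-58). Their frames stand 3.5 mm off the panel, a rocker's flush half 8 mm.
- mains (a joint): Red mains rocker: 0 = off, 0.32 rad = on. Paddle 30 mm long (x), 22 mm wide, hinged across its middle; it has no spring and stays where it is left. Off, the half nearer the robot lies parallel to the panel and the far half (ON half, white line) is tilted up 0.32 rad, its edge 5 mm proud; on, the other way round. Pressing the ON half home takes 3 to 4 N.
- mains_on (a point): Point on top of the red mains rocker's ON half (the far half), centred across it, 11 mm from the hinge line, 4 mm from the outer edge; moves with the paddle and sinks 3.5 mm when switched on. Its x axis runs along the paddle towards the far side.
- electronics (a joint): Green scan-electronics rocker: 0 = off, 0.32 rad = on. Same build as the red one.
- electronics_on (a point): Point on top of the green electronics rocker's ON half (the far half), centred across it, 11 mm from the hinge line, 4 mm from the outer edge; moves with the paddle and sinks 3.5 mm when switched on. Its x axis runs along the paddle towards the far side.
- heater (a joint): Yellow stage-heater rocker, to stay off: 0 = off, 0.32 rad = on. Same build as the red one.
- heater_on (a point): Point on top of the yellow heater rocker's ON half (the far half), centred across it, 11 mm from the hinge line, 4 mm from the outer edge; moves with the paddle and sinks 3.5 mm when switched on. Its x axis runs along the paddle towards the far side.
- laser_remote: Dark desk console, fixed, 130 mm deep (x), 170 wide (y); slope, heights and axes as the power console; the two may stand either way round. On the panel's middle line: white start button (y = -50 mm) and red mushroom emergency stop on a yellow collar (y = +48 mm). Between them, 36 mm up the panel, a key switch with its key, 31 mm tall.
- start (a joint): White round start button, 27 mm across, spring return: 0 = out, 0.005 m = fully in, along the panel's normal; 1.5 N to start it moving, 5 N fully in. Out, its top stands 12 mm off the panel, in a steel ring 3.5 mm high, 38 mm across.
- start_top (a point): Centre of the start button's top face; moves with the button.
- estop (a joint): Emergency stop, not to be pressed: 0 = out, 0.005 m = pressed; starts to move at about 9 N.
- estop_top (a point): Centre of the top of the red mushroom, 40 mm across, 33 mm above the panel.
- oil_bottle: Amber immersion-oil bottle with black cap, loose, 28 mm across, 70 mm tall, standing between the consoles; origin at the centre of its underside, z up.
- slide_box: Closed blue slide box, loose, 87 mm by 102 mm, 35 mm high, beyond the power console; origin at the centre of its underside, z up.
- canister: Objective canister, off-white with black screw cap, loose, 39 mm across, 62 mm tall, before the laser remote on the robot's side; origin at the centre of its underside, z up.
Things that resemble listed ones, but are neither listed nor needed, are in the scene too. What is shaped like the laser_remote but pink or turquoise is not meant.

How it is judged (in metres and radians):
On the way, in this order (a step that is already met when the one before it is completed fails the run):
1. the red mains rocker is switched on (value of joint mains above 0.27 rad), for 0.1 s.
2. the green electronics rocker is switched on, the mains still on (value of joint each of electronics, mains above 0.27 rad), for 0.1 s.
3. the white start button is held fully in (4 mm or more of its 5 mm) for at least 1.5 s, both rockers on (all of step 2 and value of joint start above 0.004 m), for 1.5 s.
At the end, for the whole second after the job is handed in: The red and green rockers are on (past 0.27 of 0.32 rad), the yellow one is off, the start button is back out (within 1 mm), the emergency stop is not pressed (within 1 mm), and the oil bottle, slide box and canister stand at rest within 15 mm of where they were and upright within 0.3 rad (all of step 2 and value of joint heater below 0.05 rad and value of joint each of start, estop below 0.001 m and distance of each of oil_bottle, slide_box, canister from where it was at the start of the episode below 0.015 m and angle between each of oil_bottle, slide_box, canister's own z axis and vertical below 0.3 rad and linear speed of each of oil_bottle, slide_box, canister below 0.02 m/s); the robot touches nothing.
It fails at once if the electronics rocker goes past half-way while the mains rocker is off (value of joint electronics above 0.16 rad and value of joint mains below 0.16 rad).
It fails at once if the start button is pushed in 2 mm or more before both rockers are on (value of joint start above 0.002 m and value of joint any of mains, electronics below 0.16 rad).
It fails at once if the yellow heater rocker goes past half-way (value of joint heater above 0.16 rad).
It fails at once if the emergency stop is pressed in 1.5 mm or more (value of joint estop above 0.0015 m).
It fails at once if the oil bottle, slide box or canister is shifted or lifted by 15 mm or more, or tipped by 0.3 rad (not (distance of each of oil_bottle, slide_box, canister from where it was at the start of the episode below 0.015 m and angle between each of oil_bottle, slide_box, canister's own z axis and vertical below 0.3 rad)).
It also fails if it takes over 48 s, if anything falls off the work surface, if the arm or the gripper's body presses on something with over 40 N, if the wrist force passes 120 N, or if a joint passes its speed limit or range.

## Working session

There is one attempt and no reset: what is moved stays moved. The work goes in short steps, Python scripts to look and compute and a tool call to move; the robot and the scene stay as the last step left them, time stands still between calls to the robot, and variables do not carry over. Pictures are saved under pics/ and viewed, and the job is handed in when it is done.

Besides the shell and the picture viewer there is one more tool, called after "Emit:" as name([rows], argument=value, ...), one row to a line, values as JSON. arm_command: Moves the arm, as the interface text tells. Its arguments: {"type":"object","properties":{"series":{"type":"array","items":{"type":"array","items":{"type":"array","items":{"type":"number","minimum":-1,"maximum":1}}}},"hand":{"type":"number"},"squeeze":{"type":"number"}},"required":["series"]}

```bash
mkdir -p pics; ls
cat > h.py <<'E'
import numpy as np, cv2
from plant import sensors, viewer, workorder, nets, ctrl
from scipy.spatial.transform import Rotation as Ro
def snap(n,f=None):
    p=viewer.snapshot(n)
    if f: cv2.imwrite('pics/'+f,cv2.cvtColor(p['color'],cv2.COLOR_RGB2BGR))
    return p
def F(p): return 240/np.tan(np.radians(p['vertical_fov'])/2)
def c2w(p,X,s=None):
    X=np.asarray(X,float)
    if 'R' in p and p['R'] is not None: return (X-np.asarray(p['t']))@np.asarray(p['R'])
    T=np.asarray(p['tool_from_camera']); X=X@T[:3,:3].T+T[:3,3]
    q=s['tool_rot']; R=Ro.from_quat([q[1],q[2],q[3],q[0]])
    return R.apply(X)+np.asarray(s['tool_pos'])
def cloud(p,s=None):
    f=F(p); z=p['range_z'].astype(float); v,u=np.mgrid[:480,:640]
    P=np.stack([(u-p['cx'])/f*z,(v-p['cy'])/f*z,z],-1)
    W=c2w(p,P.reshape(-1,3),s).reshape(480,640,3); W[z==0]=np.nan
    return W
E
python3 - <<'E'
from h import *
s=sensors.observe(); print(s); print(ctrl.grip_point_offset)
for n in ['top','side']:
    p=snap(n,n+'1.png'); print(n,p['shot'],{k:p[k] for k in p if k not in('color','range_z')})
    for name in ['power_console','laser_remote','oil_bottle','slide_box','canister']:
        for r in nets.recognise(p,name)[:4]: print(name,round(r['p'],2),c2w(p,r['location']).round(0))
    for name in ['mains_on','electronics_on','heater_on','start_top','estop_top','power_console','laser_remote']:
        for r in nets.pinpoint(p,name)[:4]: print('pt',name,round(r['p'],2),c2w(p,r['location']).round(0))
E
```

```text
pics
{'clock': 0.0, 'qpos': array([-1.34709914e+00,  1.59058823e-01,  1.59824215e+00,  3.50192569e-06,
        1.38618527e+00, -2.10124762e-01]), 'dq': array([-4.30508243e-04, -5.02822687e-04, -6.71284669e-04,  7.71739377e-04,
        1.63145851e-03,  2.07179405e-05]), 'joint_efforts': array([ 2.69305310e-03, -3.85572839e+01, -3.22106409e+01,  7.03094364e-02,
        3.77968512e-02, -1.20835325e-04]), 'tool_pos': array([ 241.52244223, -521.12120004,  213.60846611]), 'tool_rot': array([ 0.15217567, -0.15218232,  0.6912063 , -0.68986735]), 'force': array([-0.11150929,  0.80634564, -0.34357092]), 'moment': array([ 0.02609023,  0.01027118, -0.04039072]), 'finger_gap': 91.82302164082799}
-18.700000000000003
top 1 {'vertical_fov': 44.22187133388761, 'cx': 316.3443911804367, 'cy': 233.98953505532853, 'R': array([[-0.02092385, -0.99976557, -0.00556712],
       [-0.99441711,  0.02138731, -0.10333055],
       [ 0.10342539,  0.00337396, -0.99463149]]), 't': array([ -43.44014896,  577.55070389, 1135.82484292]), 'shot': 1}
power_console 0.57 [573. 212.  56.]
laser_remote 0.77 [ 781. -225.   48.]

[... 1354 characters left out ...]
er_remote 0.88 [ 784. -190.   47.]
oil_bottle 0.74 [462.   6.  37.]
slide_box 0.91 [702. 212.  29.]
canister 0.76 [ 442. -109.   51.]
pt mains_on 0.57 [577. 273.  67.]
pt heater_on 0.79 [577. 154.  59.]
pt start_top 0.57 [319. 135.  61.]
pt start_top 0.55 [ 534. -219.   64.]
pt start_top 0.48 [ 593. -461.   60.]
pt start_top 0.44 [ 782. -279.   58.]
pt estop_top 0.78 [ 790. -179.   78.]
pt estop_top 0.62 [343. 232.  82.]
pt estop_top 0.48 [ 555. -123.   82.]
pt estop_top 0.48 [ 331. -192.   80.]
pt power_console 0.84 [565. 215.  -2.]
pt laser_remote 0.98 [ 316. -240.   -6.]
pt laser_remote 0.85 [ 606. -417.   -3.]
pt laser_remote 0.83 [ 543. -172.   -1.]
pt laser_remote 0.81 [337. 187.  -7.]
```

View pics/top1.png

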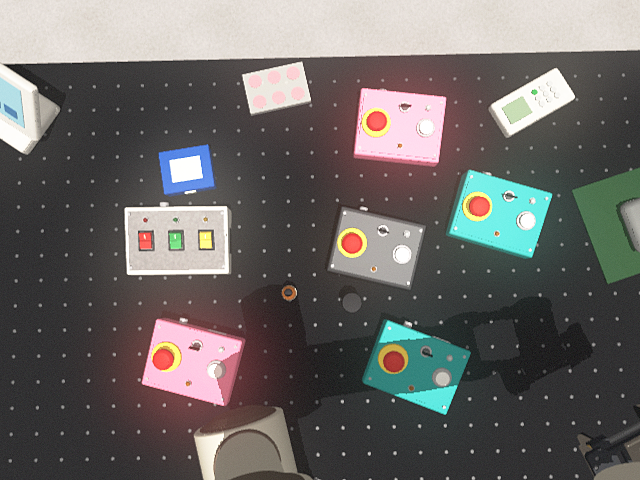

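View pics/side1.png

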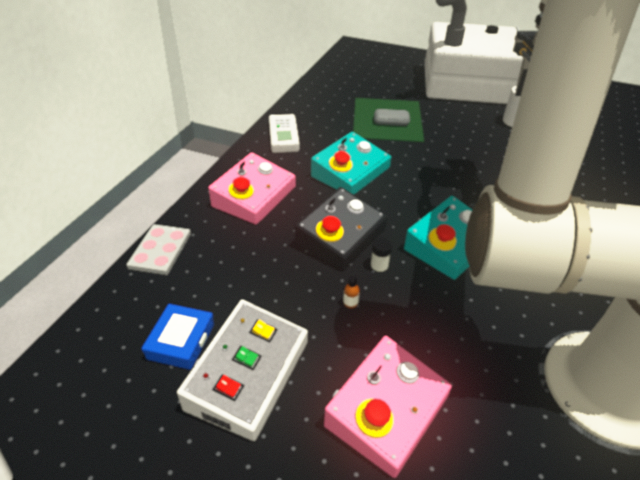

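The meant remote is the dark grey one at top px (377,247). The pink ones at (400,125) and (193,362) and the turquoise ones at (500,213) and (416,367) are decoys. I'll confirm in a crop and measure.

Run:
```python
from h import *
s=sensors.observe(); q=s['tool_rot']; print(Ro.from_quat([q[1],q[2],q[3],q[0]]).as_matrix().round(3))
p=snap('top'); W=cloud(p); c=p['color']
im=cv2.cvtColor(c,cv2.COLOR_RGB2BGR)
a=cv2.resize(im[195:300,320:440],None,fx=3.3,fy=3.3,interpolation=cv2.INTER_CUBIC)
b=cv2.resize(im[195:300,115:235],None,fx=3.3,fy=3.3,interpolation=cv2.INTER_CUBIC)
cv2.imwrite('pics/crop1.png',np.hstack([b,a]))
hsv=cv2.cvtColor(c,cv2.COLOR_RGB2HSV).astype(int)
def m(name,u0,u1,v0,v1,cond):
    k=np.zeros((480,640),bool); k[v0:v1,u0:u1]=cond[v0:v1,u0:u1]
    n,l,st,ce=cv2.connectedComponentsWithStats(k.astype(np.uint8)); i=1+np.argmax(st[1:,4])
    kk=l==i; P=W[kk]; print(name,st[i],ce[i].round(1),np.nanmedian(P,0).round(1),np.nanmin(P,0).round(1),np.nanmax(P,0).round(1))
h,S,V=hsv[...,0],hsv[...,1],hsv[...,2]
m('red',120,165,225,255,((h<8)|(h>172))&(S>140))
m('green',160,190,225,255,(h>45)&(h<90)&(S>120))
m('yellow',190,220,225,255,(h>20)&(h<35)&(S>140))
m('start',385,425,235,275,(S<40)&(V>150))
m('estop',330,375,225,262,((h<8)|(h>172))&(S>140))
m('collar',325,380,220,270,(h>20)&(h<35)&(S>140))
for name,u0,u1,v0,v1 in [('panelP',120,236,200,280),('panelR',322,430,200,292)]:
    P=W[v0:v1,u0:u1].reshape(-1,3); P=P[(P[:,2]>25)&(P[:,2]<70)]
    r=cv2.minAreaRect(P[:,:2].astype(np.float32)); print(name,r)
```

```text
[[-0.907  0.     0.42 ]
 [-0.42   0.    -0.907]
 [-0.    -1.    -0.   ]]
red [139 233  13  16 162] [144.9 240.2] [568.5 273.5  60.5] [554.  261.7  51.3] [582.2 286.2  68.9]
green [170 234  11   7  42] [174.9 236.9] [573.1 215.3  61.3] [567.4 205.2  57.4] [578.8 226.   66.1]
yellow [201 232  10   2  11] [205.5 232.1] [581.2 157.2  65.7] [579.2 147.2  62.4] [581.7 165.4  68.8]
start [ 385  235   36   40 1257] [400.4 253.5] [ 533.2 -216.2   54.1] [ 493.2 -254.7   39.8] [ 569.1 -186.3   68.7]
estop [342 233  20  20 311] [351.6 243. ] [ 552.6 -122.3   82.1] [ 535.9 -139.8   72.9] [ 571.9 -103.7   90.3]
collar [341 233   7  14  20] [342.4 238.4] [ 564.7 -104.9   58.5] [ 549.8 -114.7   52.1] [ 574.4 -102.8   62.9]
panelP ((575.181640625, 215.3463897705078), (202.4346923828125, 141.62347412109375), 89.47855377197266)
panelR ((550.5054321289062, -171.797119140625), (170.3233184814453, 139.7489776611328), 75.71659088134766)
```

View pics/crop1.png

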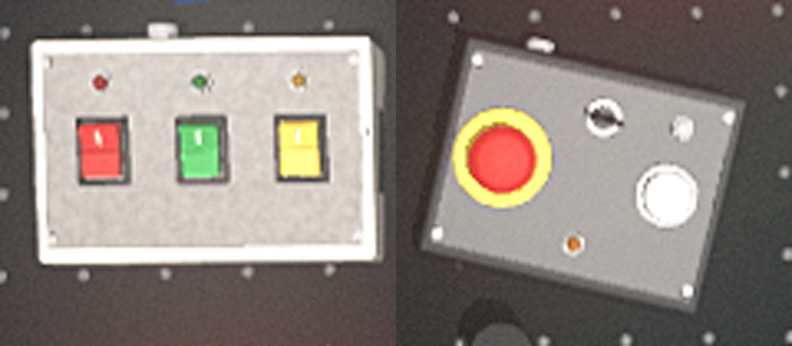

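The crop shows two things. On the left is the white console with red, green and yellow rockers at px (100,150), (200,150) and (300,150). On the right is the dark remote with the e-stop at (500,158) and the white start button at (667,196). Next I'll turn to line up with the consoles, close the fingers and move over.

Emit:
arm_command([
  [[0, 0, 0, 0.99], [0, 0, 0, 0.99], [0, 0, 0, 0.99], [0, 0, 0, 0.99], [0, 0, 0, 0.99], [-0.9, 0, -0.9, 0], [-0.9, 0, -0.9, 0], [-0.9, 0, -0.9, 0], [-0.9, 0, -0.9, 0], [-0.9, 0, -0.9, 0], [-0.9, 0, -0.9, 0], [-0.9, 0, -0.9, 0]],
], hand=-1, squeeze=10)

```text
clock: 2.35
tool_pos: [368.2, -394.6, 214.7]
tool_rot: [-0.001, 0.001, -0.707, 0.707]
force: [0.3, -0.7, 0.1]
finger_gap: 14.0
```

Emit:
arm_command([
  [[-0.9, 0, -0.9, 0], [-0.9, 0, -0.9, 0], [-0.9, 0, -0.9, 0], [-0.9, 0, -0.9, 0], [-0.9, 0, -0.9, 0], [-0.9, 0, -0.9, 0], [-0.9, 0, -0.9, 0], [0, 0, 0, 0], [0, 0, 0, 0], [0, 0, 0, 0]],
])

```text
clock: 3.18
tool_pos: [492.8, -269.7, 214.5]
tool_rot: [-0.0, 0.001, -0.707, 0.707]
force: [0.2, 0.7, -0.3]
finger_gap: 0.7
```

Run:
```python
from h import *
s=sensors.observe(); q=s['tool_rot']; print(Ro.from_quat([q[1],q[2],q[3],q[0]]).as_matrix().round(4),s['tool_pos'],s['force'],s['finger_gap'],s['clock'])
p=snap('wrist','w1.png'); print(p['tool_from_camera'].round(3),F(p),p['cx'],p['cy'])
for n in ['start_top','estop_top','laser_remote']:
    for r in nets.pinpoint(p,n)[:3]: print(n,round(r['p'],2),c2w(p,r['location'],s).round(1))
```

```text
[[-1.0e+00 -5.0e-04  1.9e-03]
 [-1.9e-03 -3.0e-04 -1.0e+00]
 [ 5.0e-04 -1.0e+00  3.0e-04]] [ 492.80843631 -269.69848957  214.54347638] [ 0.2192151   0.67115052 -0.2570607 ] 0.6953841680731696 3.1833
[[ 1.0000e-03  9.5600e-01  2.9200e-01 -8.2398e+01]
 [-1.0000e-03 -2.9200e-01  9.5600e-01 -1.7012e+02]
 [ 1.0000e+00 -1.0000e-03  0.0000e+00 -8.7000e-02]
 [ 0.0000e+00  0.0000e+00  0.0000e+00  1.0000e+00]] 429.4601457832224 322.2190368960015 245.02108105448178
start_top 0.87 [ 589.  -460.5   59.8]
start_top 0.57 [ 531.5 -217.6   59.7]
estop_top 0.83 [ 553.2 -122.1   84.3]
estop_top 0.64 [ 615.4 -368.8   76.6]
laser_remote 0.83 [ 608.3 -418.2   -2.1]
laser_remote 0.8 [ 543.4 -171.4    2.2]
```

View pics/w1.png

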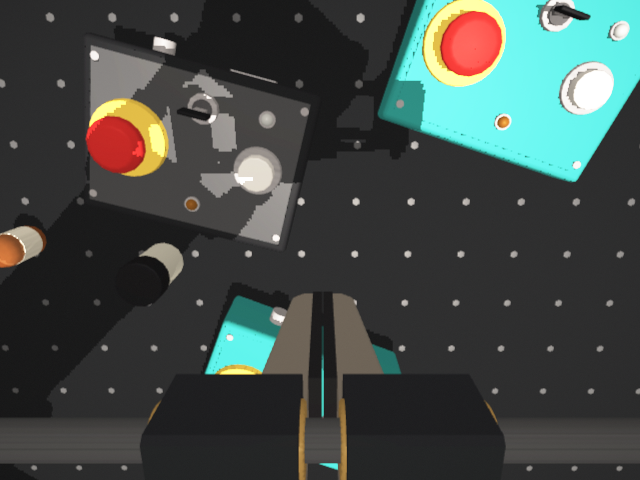

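The wrist view confirms the grey remote, with start at (255,173) and the e-stop at (120,140). The nets put start at (531.5,-217.6,60), which agrees with the geometry. Next is the power console.

Emit:
arm_command([
  [[0, 0, -1, 0], [0, 0, -1, 0], [0, 0, -1, 0], [0, 0, -1, 0], [0, 0, -1, 0], [0, 0, -1, 0], [0, 0, -1, 0], [0, 0, -1, 0], [0, 0, -1, 0], [0, 0, -1, 0], [0, 0, -1, 0], [0, 0, -1, 0]],
])

```text
clock: 4.38
tool_pos: [492.5, -29.0, 214.7]
tool_rot: [-0.0, 0.0, -0.707, 0.707]
force: [0.3, 0.1, -0.4]
finger_gap: 0.3
```

Emit:
arm_command([
  [[0, 0, -1, 0], [0, 0, -1, 0], [0, 0, -1, 0], [0, 0, -1, 0], [0, 0, -1, 0], [0, 0, -1, 0], [0, 0, -1, 0], [0, 0, -1, 0], [0, 0, -1, 0], [0, 0, -1, 0], [0, 0, 0, 0], [0, 0, 0, 0]],
])

```text
clock: 5.38
tool_pos: [492.4, 170.6, 214.6]
tool_rot: [-0.001, 0.001, -0.707, 0.707]
force: [-0.3, 0.5, 0.0]
finger_gap: 0.8
```

Run:
```python
from h import *
s=sensors.observe(); print(s['tool_pos'],s['clock'],s['tool_rot'],s['force'])
p=snap('wrist','w2.png')
for n in ['mains_on','electronics_on','heater_on','power_console']:
    for r in nets.pinpoint(p,n)[:3]: print(n,round(r['p'],2),c2w(p,r['location'],s).round(1))
W=cloud(p,s); hsv=cv2.cvtColor(p['color'],cv2.COLOR_RGB2HSV).astype(int); h,S,V=hsv[...,0],hsv[...,1],hsv[...,2]
for nm,c in [('red',((h<8)|(h>172))&(S>140)&(W[...,1]>240)),('green',(h>45)&(h<85)&(S>120)),('yellow',(h>20)&(h<35)&(S>140))]:
    n,l,st,ce=cv2.connectedComponentsWithStats((c&(W[...,2]>45)&(W[...,2]<85)&(W[...,0]>540)).astype(np.uint8))
    for i in np.argsort(-st[1:,4])[:2]+1:
        P=W[l==i]; print(nm,st[i],ce[i].round(0),np.median(P,0).round(1),P.min(0).round(1),P.max(0).round(1))
```

```text
[492.37165273 170.55825179 214.59111133] 5.3833 [-0.0009711   0.00100789 -0.70694543  0.70726671] [-0.29732922  0.51807534  0.03815553]
mains_on 0.71 [577.9 270.7  64.2]
electronics_on 0.68 [577.7 215.8  63.3]
heater_on 0.64 [579. 157.  59.]
power_console 0.89 [566.5 208.8  -2. ]
power_console 0.62 [ 446.4 -119.9   -1.5]
red [ 162   98   39   46 1419] [182. 120.] [570.4 271.9  59.1] [553.5 261.2  51. ] [585.7 287.   67.4]
red [170  57  12  12 113] [176.  62.] [608.8 271.6  64.1] [605.1 268.6  60.7] [612.5 276.1  66.9]
green [ 244  100   33   44 1261] [261. 121.] [569.2 214.8  59.4] [554.  203.8  51.2] [584.4 227.5  67.4]
green [254  58  11  12 104] [259.  63.] [608.2 214.3  64.5] [604.5 210.9  61.8] [611.8 218.   66.6]
yellow [ 326  100   32   46 1277] [341. 123.] [568.6 157.1  59.5] [552.7 145.9  50.1] [584.5 167.8  68.1]
```

View pics/w2.png

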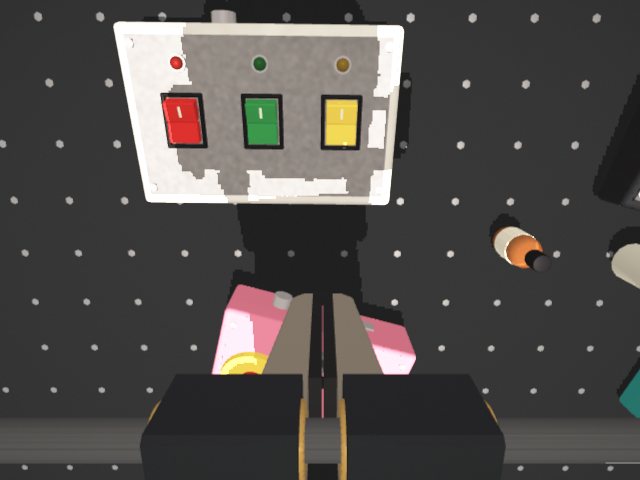

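The wrist view shows red at (182,120), green at (261,121) and yellow at (341,123). That puts red at (569.5,272.3) and green at (569.2,214.9), about 57.5 apart, with yaw ≈ 0. The press point is x≈583.

Emit:
arm_command([
  [[-0.76, 0, -0.85, 0], [-0.76, 0, -0.85, 0], [-0.76, 0, -0.85, 0], [-0.76, 0, -0.85, 0], [-0.76, 0, -0.85, 0], [-0.76, 0, -0.85, 0], [0, 1, 0, 0], [0, 1, 0, 0], [0, 1, 0, 0], [0, 1, 0, 0], [0, 1, 0, 0], [0, 1, 0, 0]],
])

```text
clock: 6.63
tool_pos: [583.6, 272.0, 93.6]
tool_rot: [-0.0, 0.0, -0.707, 0.707]
force: [0.7, 0.8, -0.0]
finger_gap: 0.3
```

Emit:
arm_command([
  [[0, 0.6, 0, 0], [0, 0.3, 0, 0], [0, 0.1, 0, 0], [0, 0, 0, 0], [0, 0, 0, 0], [0, 0, 0, 0]],
])

```text
clock: 7.13
tool_pos: [584.4, 273.1, 76.1]
tool_rot: [0.002, 0.0, 0.707, -0.707]
force: [-0.4, 0.1, 0.3]
finger_gap: 0.5
```

Run:
```python
from h import *
s=sensors.observe(); print(s['tool_pos'],s['clock'],s['tool_rot'],s['force'])
p=snap('wrist','w3.png')
p=snap('side'); cv2.imwrite('pics/s3.png',cv2.resize(cv2.cvtColor(p['color'][270:450,150:330],cv2.COLOR_RGB2BGR),None,fx=3,fy=3))
```

```text
[584.44092438 273.11885786  76.14450965] 7.1333 [ 1.52370029e-03  2.21632926e-04  7.07325514e-01 -7.06886303e-01] [-0.4145937   0.06871655  0.27526381]
```

View pics/w3.png

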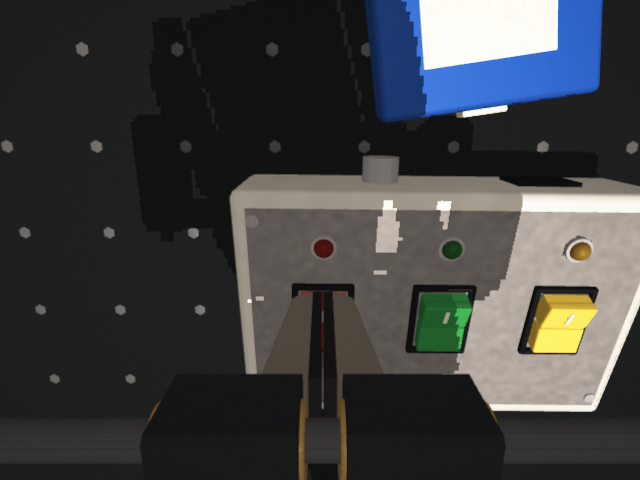

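View pics/s3.png

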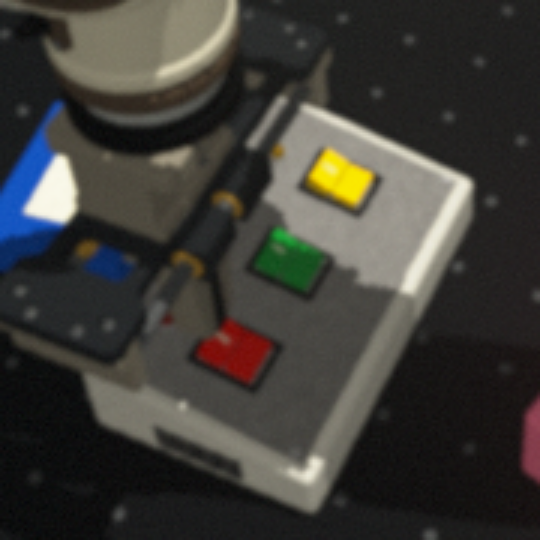

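The fingertip is centred on red's far half, at (323,290) in the wrist view. The slide box is clear beyond it. Pressing down gradually.

Emit:
arm_command([
  [[0, 0.2, 0, 0], [0, 0.15, 0, 0], [0, 0.1, 0, 0], [0, 0.05, 0, 0], [0, 0.05, 0, 0], [0, 0.05, 0, 0], [0, 0, 0, 0], [0, 0, 0, 0]],
])

```text
clock: 7.9
tool_pos: [584.5, 272.9, 63.4]
tool_rot: [0.001, 0.0, 0.707, -0.707]
force: [3.1, -0.1, 5.0]
finger_gap: 0.3
```

Emit:
arm_command([
  [[0, 0.05, 0, 0], [0, 0.05, 0, 0], [0, 0, 0, 0], [0, 0, 0, 0]],
])

```text
clock: 8.23
tool_pos: [584.2, 273.1, 61.6]
tool_rot: [0.001, -0.0, 0.707, -0.707]
force: [2.4, 0.8, 7.5]
finger_gap: 0.6
```

Emit:
arm_command([
  [[0, 0.05, 0, 0], [0, 0.05, 0, 0], [0, 0, 0, 0], [0, 0, 0, 0]],
])

```text
clock: 8.57
tool_pos: [584.4, 273.1, 61.3]
tool_rot: [0.001, -0.0, 0.707, -0.707]
force: [-1.8, -2.1, 15.8]
finger_gap: 0.4
```

The hard stop is at z=61.3 with 16 N, and 61.4 was predicted, so red is home. Lifting and moving over to green.

Emit:
arm_command([
  [[0, -0.5, 0, 0], [0, -0.5, 0, 0], [0, 0, 0.72, 0], [0, 0, 0.72, 0], [0, 0, 0.72, 0], [0, 0, 0.72, 0], [0, 0, 0, 0], [0, 0, 0, 0], [0, 0, 0, 0]],
])

```text
clock: 9.32
tool_pos: [583.4, 215.1, 78.4]
tool_rot: [0.0, -0.001, 0.707, -0.707]
force: [0.7, 0.3, -0.2]
finger_gap: 0.6
```

Run:
```python
from h import *
s=sensors.observe(); print(s['tool_pos'],s['clock'],s['tool_rot'],s['force'])
p=snap('wrist','w4.png')
p=snap('side'); cv2.imwrite('pics/s4.png',cv2.resize(cv2.cvtColor(p['color'][270:450,150:330],cv2.COLOR_RGB2BGR),None,fx=3,fy=3))
```

```text
[583.37314139 215.0726832   78.3545252 ] 9.3167 [ 1.81055633e-04 -5.59369290e-04  7.07216122e-01 -7.06997179e-01] [ 0.69724951  0.29235493 -0.21509551]
```

View pics/w4.png

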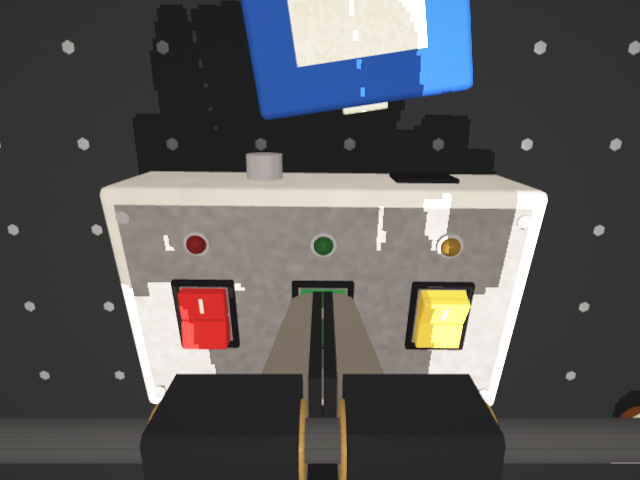

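View pics/s4.png

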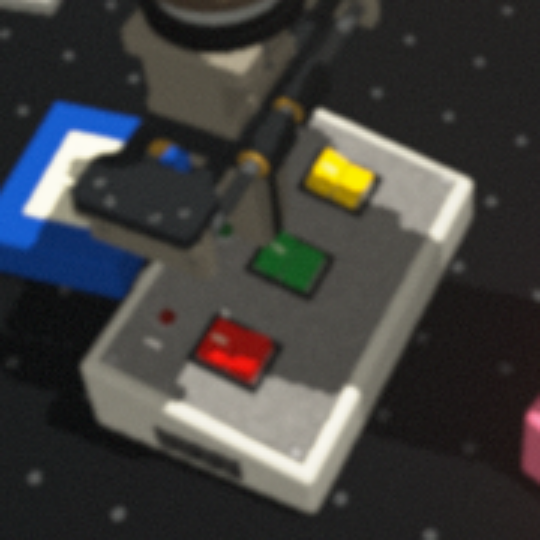

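Red at (205,318) in the wrist view now has its near half raised, so it is on. Yellow is unchanged. The tip is centred on green, so I'll press.

Emit:
arm_command([
  [[0, 0.3, 0, 0], [0, 0.2, 0, 0], [0, 0.1, 0, 0], [0, 0.05, 0, 0], [0, 0.05, 0, 0], [0, 0.05, 0, 0], [0, 0.05, 0, 0], [0, 0.05, 0, 0], [0, 0.05, 0, 0], [0, 0, 0, 0], [0, 0, 0, 0]],
])

```text
clock: 10.33
tool_pos: [584.8, 215.4, 61.6]
tool_rot: [0.002, 0.0, 0.707, -0.707]
force: [3.2, 0.8, 5.9]
finger_gap: 0.8
```

Emit:
arm_command([
  [[0, 0.05, 0, 0], [0, 0.05, 0, 0], [0, 0, 0, 0], [0, 0, 0, 0]],
])

```text
clock: 10.67
tool_pos: [585.1, 215.5, 61.4]
tool_rot: [0.002, 0.0, 0.707, -0.707]
force: [-1.3, -0.3, 14.0]
finger_gap: 0.2
```

Green has hit its stop at the same height with 14 N. Lifting and checking.

Emit:
arm_command([
  [[0, -1, 0, 0], [0, -1, 0, 0], [0, -1, 0, 0], [0, -1, 0, 0], [0, -1, 0, 0], [0.8, -1, 0, 0], [0.8, 0, 0, 0], [0.8, 0, 0, 0], [0, 0, 0, 0], [0, 0, 0, 0]],
])

```text
clock: 11.5
tool_pos: [534.4, 215.0, 177.6]
tool_rot: [0.0, 0.002, -0.707, 0.707]
force: [-0.2, -0.0, -0.1]
finger_gap: 0.5
```

Run:
```python
from h import *
s=sensors.observe(); print(s['tool_pos'],s['clock'],s['tool_rot'],s['force'])
p=snap('wrist','w5.png')
```

```text
[534.40189704 214.99993843 177.5896739 ] 11.5 [ 6.15122979e-05  1.57786506e-03 -7.06879211e-01  7.07332515e-01] [-0.16230327 -0.04106228 -0.11576748]
```

View pics/w5.png

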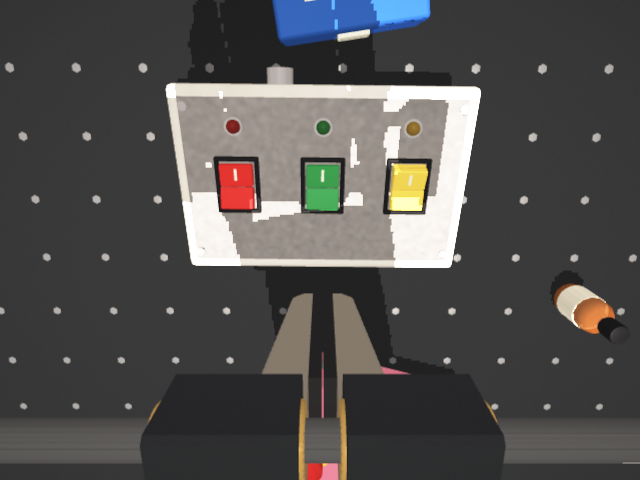

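Red (237,187) and green (323,188) both show the on posture. Yellow at (408,188) is still off. Going to the remote.

Emit:
arm_command([
  [[0.2, 0, 1, 0], [0.2, 0, 1, 0], [0.2, 0, 1, 0], [0.2, 0, 1, 0], [0.2, 0, 1, 0], [0.2, 0, 1, 0], [0.2, 0, 1, 0], [0.2, 0, 1, 0], [0.2, 0, 1, 0], [0.2, 0, 1, 0], [0.2, 0, 1, 0], [0.2, 0, 1, 0]],
])

```text
clock: 12.55
tool_pos: [488.0, -26.3, 178.2]
tool_rot: [0.0, -0.001, 0.707, -0.707]
force: [0.3, -0.2, -0.4]
finger_gap: 0.5
```

Emit:
arm_command([
  [[0, 0, 0.9, 0], [0, 0, 0.9, 0], [0, 0, 0.9, 0], [0, 0, 0.9, 0], [0, 0, 0.9, 0], [0, 0, 0.9, 0], [0, 0, 0.9, 0], [0, 0, 0.9, 0], [0, 0, 0.9, 0], [0, 0, 0.9, 0], [0, 0, 0, 0], [0, 0, 0, 0]],
])

```text
clock: 13.55
tool_pos: [488.2, -205.6, 178.0]
tool_rot: [-0.0, -0.0, 0.707, -0.707]
force: [-0.4, -0.3, -0.1]
finger_gap: 0.1
```

Run:
```python
from h import *
s=sensors.observe(); print(s['tool_pos'],s['clock'],s['tool_rot'],s['force'])
p=snap('wrist','w6.png')
for n in ['start_top','estop_top','laser_remote']:
    for r in nets.pinpoint(p,n)[:3]: print(n,round(r['p'],2),c2w(p,r['location'],s).round(1))
W=cloud(p,s)
# points at button-top height near start
k=(np.hypot(W[...,0]-531,W[...,1]+218.5)<26)
ln=W[...,2]-51-((W[...,0]-543)*.969-(W[...,1]+171)*.247)*0.1716
kk=k&(ln>9)&(ln<16)
P=W[kk]; print('btn',len(P),P.mean(0).round(1),P.min(0).round(1),P.max(0).round(1))
v,u=np.where(kk); print(u.mean(),v.mean(),u.min(),u.max(),v.min(),v.max())
c=(W[...,2]>20)&(W[...,2]<110)&(np.hypot(W[...,0]-543,W[...,1]+171)<120)
r=cv2.minAreaRect(W[c][:,:2].astype(np.float32)); print(r)
```

```text
[ 488.24601157 -205.61559714  178.01032048] 13.55 [-3.70013742e-04 -3.42131286e-04  7.07450077e-01 -7.06763139e-01] [-0.36378243 -0.29507899 -0.09745768]
start_top 0.96 [ 533.6 -218.3   62.2]
estop_top 0.95 [ 616.7 -367.5   74.2]
estop_top 0.92 [ 557.2 -121.3   81.7]
laser_remote 0.95 [ 609.1 -416.4   -3.9]
laser_remote 0.76 [ 547.4 -176.5    1. ]
btn 1226 [ 532.2 -219.5   63.1] [ 518.8 -232.7   59.5] [ 545.  -206.7   67.3]
343.3132137030995 174.62724306688418 324 363 155 194
((522.8868408203125, -165.68695068359375), (170.35154724121094, 197.22360229492188), 75.61093139648438)
```

View pics/w6.png

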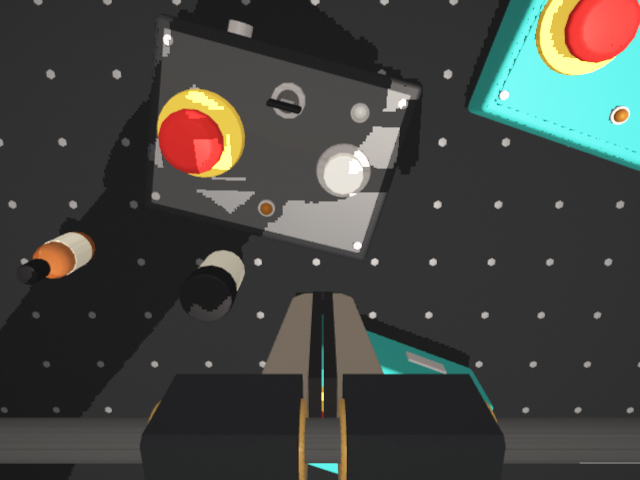

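The button top measured from depth is (532.2,-219.5,63.1), against an expected height of about 62.8. It is 27 mm across. Moving above it with the yaw matched.

Emit:
arm_command([
  [[-0.74, 0, 0.23, 0], [-0.74, 0, 0.23, 0], [-0.74, 0, 0.23, 0], [0, 0.5, 0, 0.97], [0, 1, 0, 0.97], [0, 1, 0, 0.97], [0, 1, 0, 0], [0, 1, 0, 0], [0, 0.5, 0, 0], [0, 0, 0, 0], [0, 0, 0, 0], [0, 0, 0, 0]],
])

```text
clock: 14.75
tool_pos: [533.7, -219.0, 80.1]
tool_rot: [0.088, -0.09, -0.701, 0.702]
force: [0.6, 0.1, -0.5]
finger_gap: 0.5
```

Run:
```python
from h import *
s=sensors.observe(); print(s['tool_pos'],s['clock'],s['tool_rot'],s['force'])
p=snap('wrist','w7.png')
```

```text
[ 533.69557426 -218.9611205    80.10949734] 14.75 [ 0.08800266 -0.08955395 -0.70114019  0.7018818 ] [ 0.61192505  0.10534935 -0.54978649]
```

View pics/w7.png

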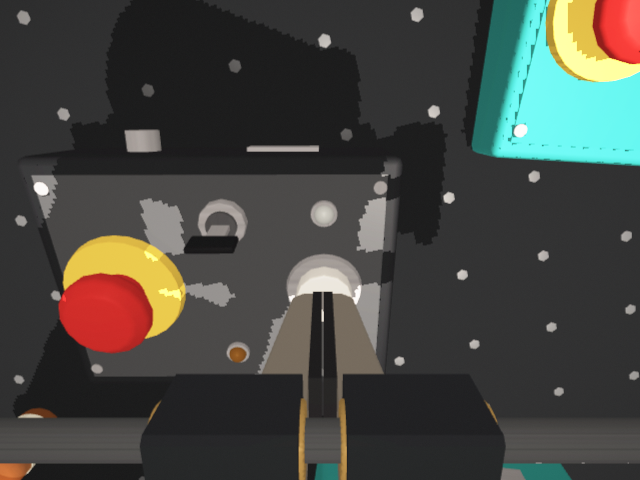

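The tip at (323,295) is centred over the button and square to the panel, with the key and e-stop well aside. Pressing.

Emit:
arm_command([
  [[0, 0.4, 0, 0], [0, 0.2, 0, 0], [0, 0.1, 0, 0], [0, 0.05, 0, 0], [0, 0.05, 0, 0], [0, 0, 0, 0], [0, 0, 0, 0]],
])

```text
clock: 15.38
tool_pos: [532.9, -218.6, 62.9]
tool_rot: [0.089, -0.089, -0.701, 0.702]
force: [0.2, 0.6, 2.8]
finger_gap: 0.4
```

Emit:
arm_command([
  [[0, 0.05, 0, 0], [0, 0.05, 0, 0], [0, 0.05, 0, 0], [0, 0.05, 0, 0], [0, 0, 0, 0], [0, 0, 0, 0]],
])

```text
clock: 15.88
tool_pos: [533.4, -218.8, 59.7]
tool_rot: [0.088, -0.089, -0.701, 0.702]
force: [-1.5, 1.1, 8.9]
finger_gap: 0.2
```

Emit:
arm_command([
  [[0, 0.05, 0, 0], [0, 0, 0, 0], [0, 0, 0, 0], [0, 0, 0, 0], [0, 0, 0, 0], [0, 0, 0, 0], [0, 0, 0, 0], [0, 0, 0, 0], [0, 0, 0, 0], [0, 0, 0, 0], [0, 0, 0, 0], [0, 0, 0, 0]],
])

```text
clock: 16.88
tool_pos: [533.5, -218.9, 59.5]
tool_rot: [0.088, -0.089, -0.701, 0.702]
force: [-2.6, 3.2, 13.1]
finger_gap: 0.4
```

Emit:
arm_command([
  [[0, 0, 0, 0], [0, 0, 0, 0], [0, 0, 0, 0], [0, 0, 0, 0], [0, 0, 0, 0], [0, 0, 0, 0], [0, 0, 0, 0], [0, 0, 0, 0], [0, 0, 0, 0], [0, 0, 0, 0], [0, 0, 0, 0], [0, 0, 0, 0]],
])

```text
clock: 17.88
tool_pos: [533.5, -218.8, 59.5]
tool_rot: [0.088, -0.089, -0.701, 0.702]
force: [-3.3, 3.6, 12.5]
finger_gap: 0.6
```

The button was held 2 s at its stop (z 59.5, 13 N). Lifting clear.

Emit:
arm_command([
  [[0, 0, 0, 0], [0, 0, 0, 0], [0, -0.5, 0, 0], [0, -1, 0, 0], [0, -1, 0, 0], [0, -1, 0, 0], [0, -1, 0, 0], [0, -1, 0, 0], [0, -1, 0, 0], [0.8, -0.5, 0, 0], [0.8, 0, 0, 0], [0.8, 0, 0, 0]],
])

```text
clock: 18.88
tool_pos: [485.8, -206.8, 198.0]
tool_rot: [0.089, -0.089, -0.701, 0.702]
force: [-0.7, -0.1, 0.0]
finger_gap: 0.2
```

Emit:
arm_command([
  [[0, 0, 0, 0], [0, 0, 0, 0], [0, 0, 0, 0], [0, 0, 0, 0]],
])

```text
clock: 19.22
tool_pos: [486.7, -206.8, 197.3]
tool_rot: [-0.089, 0.089, 0.702, -0.701]
force: [-1.0, -0.4, -0.2]
finger_gap: 0.4
```

Run:
```python
from h import *
s=sensors.observe(); print(s['tool_pos'],s['clock'],s['force'])
p=snap('wrist','w8.png'); W=cloud(p,s)
k=(np.hypot(W[...,0]-532,W[...,1]+219.5)<10); print('btn',np.median(W[k],0).round(1))
p=snap('top','t8.png')
for n in ['oil_bottle','slide_box','canister']:
    for r in nets.pinpoint(p,n)[:2]: print(n,round(r['p'],2),c2w(p,r['location']).round(1))
p=snap('side','s8.png')
for n in ['oil_bottle','slide_box','canister']:
    for r in nets.pinpoint(p,n)[:2]: print(n,round(r['p'],2),c2w(p,r['location']).round(1))
a=cv2.imread('pics/t8.png');b=cv2.imread('pics/s8.png')
cv2.imwrite('pics/c8.png',np.hstack([cv2.resize(a[195:285,110:240],(400,277)),cv2.resize(b[290:440,170:320],(400,277))]))
```

```text
[ 486.67729525 -206.83152925  197.34966206] 19.2167 [-0.95978572 -0.42065428 -0.20742909]
btn [ 532.1 -219.5   63.2]
oil_bottle 0.53 [461.3  -0.    2. ]
slide_box 0.96 [712.1 203.4  -2.8]
canister 0.78 [ 4.389e+02 -1.233e+02  1.000e-01]
oil_bottle 0.7 [465.9  -0.8  -4.7]
slide_box 0.9 [710.  201.   -2.6]
slide_box 0.39 [ 5.646e+02  2.144e+02 -3.000e-01]
canister 0.69 [ 443.6 -124.1    2.3]
canister 0.58 [ 555.9 -120.3   83. ]
```

View pics/w8.png

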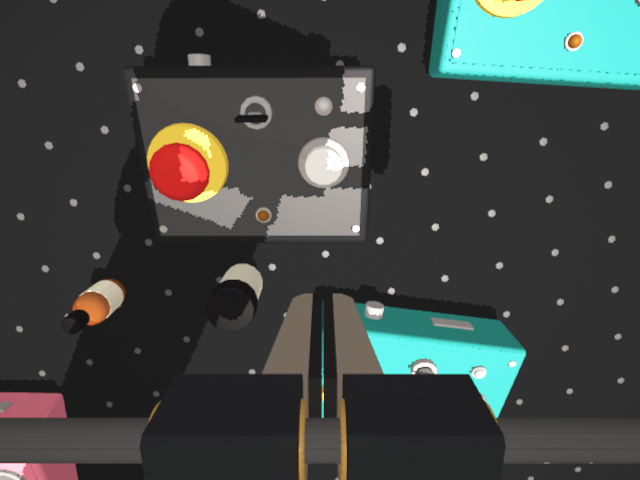

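View pics/s8.png

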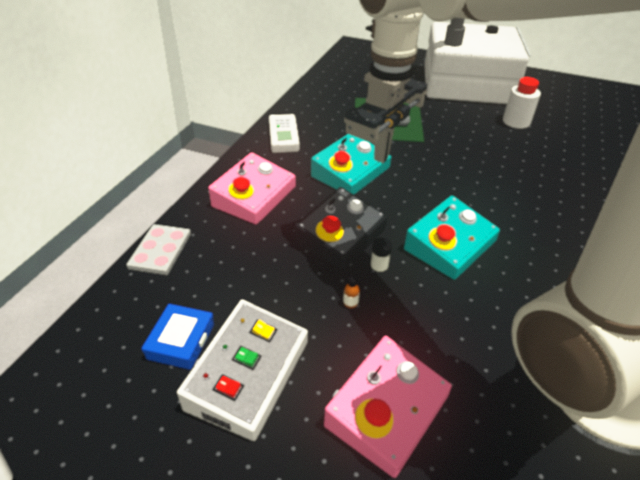

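View pics/c8.png

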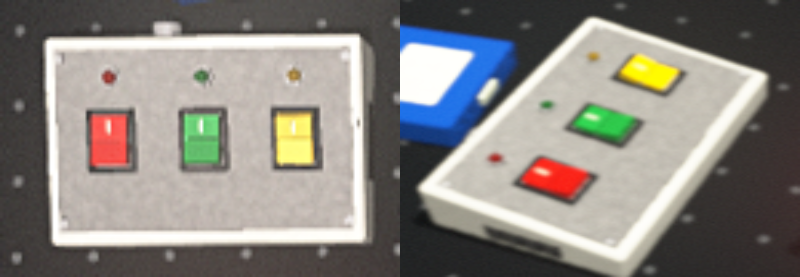

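The button is back out at z 63.2. Red and green are on, yellow is off, and the loose items are where they were. The hand is clear at z≈197. Handing in.

```bash
python3 -c "
from plant import workorder,sensors
print(workorder.job_done()); print(sensors.observe()['clock'])"
```

```text
the job is handed in; nothing more can be done
None
the job is handed in; nothing more can be done
```

I ran the startup in the required order and handed the job in at about 19.4 s on the robot's clock, well under the 48 s limit. No verdict comes back, so the results below are my own last checks.

- **Red mains rocker:** I pressed it to its hard stop (fingertip at z 61.3 mm, 16 N). The pictures show its near half raised, so it is on.
- **Green electronics rocker:** It was pressed next, to the same height with 14 N, and also shows as on.
- **White start button:** I pressed it on the dark grey remote to its stop (z 59.5 mm, about 13 N), held it for just over 2 s and released it. Its top is back at 63.2 mm, against 63.1 mm before pressing.
- **Left alone:** The yellow rocker still looks off, and the emergency stop was not approached.
- **Loose items:** The oil bottle, slide box and canister look upright and unmoved. Position estimates from the top and side cameras agree to about 8 mm. For the canister there was no comparable starting position, so that check is by eye.
- **Hand:** It ended clear of everything at about z 197 mm, with no contact force beyond sensor noise.

No check failed. The rocker states come from the pictures and the stop heights, because I could not read the joint angles directly.

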